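# Bolt the dish dock shut with a ball-lock pin

## Robot

A 6-joint arm with a two-finger parallel gripper is mounted at the origin on a cart in front of the work surface, level with it; the furniture and walls round the work are solid. World frame = base frame: x ahead of the robot, y to its left, z up, the work surface at z = 0. Lengths are in m, angles in rad, forces in N, time in s.
With the tool pointing down it reaches from about 0.375 to 0.9 m from the base axis. Payload 3.1 kg.
Tool frame: the origin (TCP) lies on the centre line of the jaws, within the pads' length; the fingertips stand robot.tip_reach ahead of it and the grasp point (between the pads) lies 8 mm behind it (robot.tip_reach is the distance from the TCP to the fingertips, in m); z points along the fingers, y is the line along which they close (so a half turn about z gives the same grasp; the last joint's range is limited). The gripper opens to 87 mm and grips with 3 to 60 N. Pads are 19 mm wide; open, the fingers measure 117 mm over their backs; the gripper's body (75 mm by 190 mm) begins 51 mm behind the grasp point.
Start: joints at [1.165, 0.527, 1.433, -0, 1.181, -0.178], TCP at [0.141, 0.609, 0.234] pointing down, gripper open.
Joint ranges: [-3.08, 3.08], [-0.75, 2.2], [0.22, 2.44], [-1.43, 4.57], [0, 2.65], [-2.85, 2.85]. Speed limits (rad/s): [2.79, 2.79, 3.14, 3.14, 3.14, 3.14].

## Interface

Orientations are given as a unit quaternion [x, y, z, w].
In Python, from rig import robot gives the robot as it stands.
- The arm moves only by the tool jog_arm, never from a script. Its argument "motion" is one flat list of numbers, 7 for each row, row after row: the shift along the tool's x, y, z scaled (see below), then the turn, a rotation vector about the tool's x, y, z scaled (see below), then the gripper's target within -1 to 1 (shut at 1, half-way at 0, fully open at -1). In form: [x, y, z, rx, ry, rz, hand, x, y, z, rx, ry, rz, hand, ...]. A call has 1 to 12 rows; each row shifts and turns the commanded pose from where the row before left it, along the tool's axes as they then stand; what a row does not reach is not made up. The controller multiplies each number of a shift by 4 cm and each number of a turn by 4 degrees. A row lasts 1/8 s, in which the tool goes at most 62.5 mm and 10.7 degrees, less where a joint would pass 70% of its speed; a pose out of reach is approached as far as the arm can. A call with a number of a shift or a turn outside -1 to 1 is refused whole. A call with a gripper value outside its range is refused whole. The fingers move at their own pace and stop on an object; "grip_force" is the grip in N (left out, the last holds). Time passes only in rows, so rows that do not move let the fingers close. It gives the time, the measured TCP pose, the force, the opening and the grip force at its end, in the units of the state.
- robot.get_obs(): the state, without advancing time (a new reading comes with each control period).
- robot.camera(name): name is "scene" or "top"; returns the picture (400x640x3 uint8, blue, green, red); there is no depth.
- robot.calibration(name): a dict with "fx", "fy", "cx", "cy" (pixels), "R" (3x3) and "t" (3): a world point X has camera coordinates R X + t. Camera axes: x right, y down, z forward; pixel columns grow to the right and rows downward; lengths in m; the calibration is good to about 2 mm. A picture is of the moment at which its call begins. calibration takes no time and is no camera call.
- robot.hand_in(): hands the job in; it is judged then, once.
The state is a dict: "time": time; "q": joint angles; "joint_velocities": joint speeds; "joint_torque": joint torques, N m; "position": TCP position; "tool_rot": TCP orientation; "ft_force": force on the tool from outside, world axes, zero at the start; "moment": the same for the moment, N m; "grip_width": finger opening in m; "grip_force": force on a finger pad.
Only numpy, scipy, OpenCV 4.12 (cv2) and the standard library are available. Lean on these libraries where they do the work, as an engineer would, in place of code of your own. Each camera call takes 0.05 s, during which the arm holds its last target. There are 200 camera calls.

## Task

Make the petri dishes safe for moving the cart: push the steel bar of the dish dock all the way shut, then take the ball-lock pin by its two side buttons, feel for the hole in the top of the lock, slide the pin down through the aligned holes until its flange lies on the upper lug, and let go so that it locks. Work gently: never press on the dock with the pin or the fingers harder than about 25 N, and leave the dishes and the cups on the cart undisturbed.

Things in the scene. Friction and masses are not known exactly. Their poses are not given: they have to be found in the camera images.
- dock: fixed dish dock: aluminium base plate 8 mm thick with a steel lock unit near its middle and, at its +y end, a pocket (walls 38 mm high, round x 58, y 105 mm) for petri dishes. Origin on the cart top under the nominal hole; plate x -47..+99, y -125..+150 mm. z up, +y from the lock to the pocket. The lock is bolted on through slots and its true place is not measured, see nominal_hole.
- nominal_hole (a point): drawing centre of the 16 mm hole's mouth, in the upper lug's top face (z 60 mm). The lock sits in slots: the true hole is up to 12 mm off along the dock's x and 3 mm along its y; find it by touch; it is rigid. Two lugs (z 52-60, 32-40 mm; from the hole 36 mm to -x, 22 mm to +x and each side) on a post, top z 60 mm, 22-34 mm to +x; sharp hole edges; open below z 32 mm to the plate at 8 mm.
- bar (a joint): travel in m of the lock's steel bar (24 mm wide, z 41-51 mm, between the lugs) along the dock's +y: 0 open, 0.050 shut on a hard stop, its 17 mm hole then under the lugs' hole. Friction 3 N; stays where left. Push it by the tab at its -y end (40 mm wide, 6 mm thick, top z 66 mm), whose -y face lies at x 0, y -0.101 + travel in the dock's frame, off by the same 12 and 3 mm.
- pin: ball-lock pin, about 0.12 kg, upright in the parking block. Origin: centre of the underside of its steel flange (32 mm wide, 4 mm thick); z up along the pin. Below: a 14 mm shaft 48 mm long, its last 10 mm tapering to 11 mm. Above: a black head 26 x 26 mm, from 4 to 50 mm above the origin, a steel button in its +y and its -y face; its +x and -x faces are plain.
- pin_grip (a point): midpoint between the two buttons (each 14 mm wide, 20 mm tall), 30 mm above the flange's underside; 33 mm over both buttons, 26 mm when they are squeezed flush. Close the fingers here along the pin's y axis to squeeze them. Axes as the pin.
- latch_a (a joint): travel in m of the +y button and its locking ball: 0 out, 0.0035 flush (ball drawn in). Spring 3 N at the start, 8 N when flush. The balls sit 33.5 mm below the pin's origin, 6 mm thick, and stand 2.5 mm out of the shaft when out (19 mm over both, too wide for the holes; they do not give way to pushing).
- latch_b (a joint): the same for the -y button and ball.
- park: parking block, grey plastic 56 x 56 x 56 mm with a wide 25 mm hole straight through, in which the pin stands with its flange on the top face, free to be lifted out. Origin in the centre of the underside. Fixed.
- petri: stack of petri dishes, 61 mm across, 45 mm high, standing in the dock's pocket. Origin in the centre of the underside.
- filter_cup_00: bystander: filter cup with a teal band, 70 x 77 mm, 105 mm high. Origin in the centre of the underside.
- filter_cup_01: bystander, as filter_cup_00.
- filter_cup_02: bystander, as filter_cup_00.
- shipping_carton: open cardboard carton 210 x 222 mm, 178 mm high, standing fixed on the cart to the left of the work, its raised flaps reaching about 0.10 m beyond its walls and up to about z 0.28 m. Origin in the centre of the underside. Keep clear of it, pass over it high.
Things that resemble listed ones, but are neither listed nor needed, are in the scene too. Leave any green look-alike of the pin alone.

How it is judged:
On the way, in this order (a step that is already met when the one before it is completed fails the run):
1. the bar is pushed shut (48 mm of travel or more) (value of joint bar above 0.048 m), for 0.2 s.
2. the pin is down in the lock's holes with its buttons squeezed (horizontal distance between pin and nominal_hole below 0.016 m and z of pin in the frame of nominal_hole below 0.0022 m and value of joint each of latch_a, latch_b above 0.0025 m), for 0.1 s.
At the end, for the whole second after the job is handed in: The bar is shut (47 mm of travel or more); the pin stands in the lock's holes, within 16 mm of the nominal hole and 0.12 rad of upright, its flange down to within about 2 mm of the upper lug, both buttons out to within 0.9 mm (balls locked), at rest (value of joint bar above 0.047 m and horizontal distance between pin and nominal_hole below 0.016 m and z of pin in the frame of nominal_hole between -0.003 and 0.0022 m and angle between pin's own z axis and vertical below 0.12 rad and value of joint each of latch_a, latch_b below 0.0009 m and linear speed of pin below 0.02 m/s); the robot touches nothing.
It fails at once if the pin is pressed against the dock (lock and bar included) with more than 40 N (contact force between pin and dock above 40 N).
It fails at once if the robot presses on the dock (lock and bar included) with more than 40 N (contact force between the arm and dock above 40 N).
It fails at once if the fingers press on the dock (lock and bar included) with more than 40 N (contact force between the fingers and dock above 40 N).
It fails at once if the petri dishes are shifted by more than 15 mm or tipped (distance of petri from where it was at the start of the episode above 0.015 m or angle between petri's own z axis and vertical above 0.3 rad).
It fails at once if a filter cup is shifted by more than 20 mm (distance of any of filter_cup_00, filter_cup_01, filter_cup_02 from where it was at the start of the episode above 0.02 m).
It also fails if it takes over 72 s, if anything falls off the work surface, if the arm or the gripper's body presses on something with over 40 N, if the wrist force passes 120 N, or if a joint passes its speed limit or range.

## Working session

There is one attempt and no reset: what is moved stays moved. The work goes in short steps, Python scripts to look and compute and a tool call to move; the robot and the scene stay as the last step left them, time stands still between calls to the robot, and variables do not carry over. Pictures are saved under pics/ and viewed, at most 10 in all, crops included, and the job is handed in when it is done.

Besides the shell and the picture viewer there is one more tool, called after "Emit:" as name(argument=value, ...) on one line, values as JSON. jog_arm: Moves the arm, as the interface text tells. Shifts and turns lie within -1 to 1; 1 stands for 4 cm of shift or 4 degrees of turn. Its arguments: {"type":"object","properties":{"motion":{"type":"array","items":{"type":"number"}},"grip_force":{"type":"number"}},"required":["motion"]}

```bash
mkdir -p pics; ls; python3 - <<'E'
from rig import robot
import cv2,numpy as np
print(robot.get_obs()); print(robot.tip_reach)
for n in("scene","top"):
    cv2.imwrite(f"pics/{n}0.png",robot.camera(n)); c=robot.calibration(n); print(n,c)
E
```

```text
pics
{'time': 0.0, 'q': array([ 1.16453721e+00,  5.28478079e-01,  1.43389765e+00,  1.16087570e-05,
        1.18140286e+00, -1.78530378e-01]), 'joint_velocities': array([-4.68553088e-04, -1.11577690e-03, -1.29616292e-04, -1.02256186e-03,
       -1.71500166e-03, -5.92853412e-05]), 'joint_torque': array([ 1.04007500e-03, -4.40048504e+01, -1.76588416e+01,  6.33240142e-02,
        5.81604440e-02, -1.65644879e-04]), 'position': array([0.14080514, 0.60820425, 0.23256578]), 'tool_rot': array([ 1.13620614e-01,  9.93523609e-01, -1.04503298e-03, -3.20183967e-04]), 'ft_force': array([ 0.67472729, -0.75554441, -0.26523308]), 'moment': array([-0.01242627,  0.05244381,  0.00144056]), 'grip_force': 0.0, 'grip_width': 0.08684844419902253}
0.011
scene {'fx': 376.05468382455956, 'fy': 376.05468382455956, 'cx': 313.41193106423844, 'cy': 195.58308903090153, 'R': array([[ 0.52828141, -0.84887522,  0.01815513],
       [-0.5072634 , -0.33268834, -0.79498573],
       [ 0.68088368,  0.41076675, -0.6063564 ]]), 't': array([-0.36259703,  0.2753361 ,  0.67689301])}
top {'fx': 410.76207922774364, 'fy': 410.76207922774364, 'cx': 318.7346131117416, 'cy': 206.21988986983308, 'R': array([[ 0.00722653, -0.99996937,  0.00300615],
       [-0.99864424, -0.00737186, -0.05152996],
       [ 0.05155054, -0.00262969, -0.99866692]]), 't': array([-0.14377066,  0.52780943,  1.19322429])}
```

View pics/scene0.png

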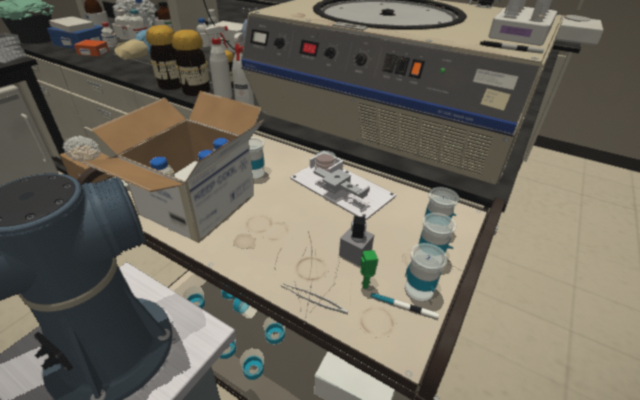

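View pics/top0.png

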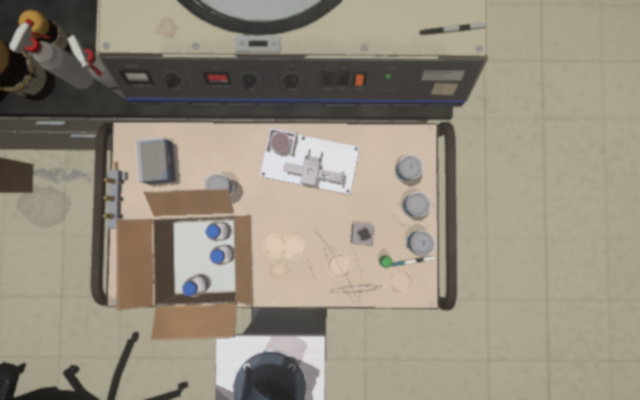

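The top view shows the dock plate at about (310,160), with the dishes at (282,143), the lock at (313,170) and the bar tab at (345,178). Two things could be the pin. The black head in the grey block (top 363,233; scene 358,228) fits the description, while the green one (top 387,262; scene 369,262) is the look-alike. I'll confirm this with a crop and measure.

```bash
cat > h.py <<'E'
from rig import robot
import cv2,numpy as np
C={n:robot.calibration(n) for n in("scene","top")}
def ray(n,u,v,z):
    c=C[n];R=np.array(c["R"]);t=np.array(c["t"])
    o=-R.T@t; d=R.T@np.array([(u-c["cx"])/c["fx"],(v-c["cy"])/c["fy"],1.])
    return o+d*(z-o[2])/d[2]
def proj(n,X):
    c=C[n];p=np.array(c["R"])@np.array(X)+np.array(c["t"]);return c["fx"]*p[0]/p[2]+c["cx"],c["fy"]*p[1]/p[2]+c["cy"]
E
python3 - <<'E'
from h import *
im=cv2.imread("pics/top0.png"); s=cv2.imread("pics/scene0.png")
a=cv2.resize(im[120:280,255:445],None,fx=4,fy=3.6,interpolation=cv2.INTER_CUBIC)
a=cv2.resize(im[122:202,255:365],None,fx=5,fy=5,interpolation=cv2.INTER_CUBIC)
b=cv2.resize(im[210:280,340:395],None,fx=4,fy=4,interpolation=cv2.INTER_CUBIC)
c=cv2.resize(s[200:300,320:400],None,fx=4,fy=4,interpolation=cv2.INTER_CUBIC)[:,:]
cv2.imwrite("pics/dock.png",a)
d=cv2.resize(s[145:220,285:400],None,fx=4,fy=4,interpolation=cv2.INTER_CUBIC)
H=np.zeros((600,800,3),np.uint8);H[:280,:220]=b;H[:400,230:550]=c;
cv2.imwrite("pics/pin.png",H);cv2.imwrite("pics/dock_s.png",d)
hsv=cv2.cvtColor(im,cv2.COLOR_BGR2HSV)
for p in [(270,170),(300,140),(350,150),(230,270),(350,240),(363,225),(363,233)]: print(p,hsv[p[1],p[0]])
roi=hsv[120:200,250:370]
m=((roi[...,1]<35)&(roi[...,2]>185)).astype(np.uint8)
m=cv2.morphologyEx(m,cv2.MORPH_CLOSE,np.ones((3,3)))
cs,_=cv2.findContours(m,0,2);k=max(cs,key=cv2.contourArea)
h=cv2.convexHull(k)+[250,120];r=cv2.minAreaRect(h);print(r,cv2.contourArea(k))
P=np.array([ray("top",u,v,.008)[:2] for u,v in cv2.boxPoints(r)]);print(P,np.linalg.norm(np.diff(P,axis=0),axis=1))
# park top
roi=hsv[210:255,340:385];m=((roi[...,2]<140)).astype(np.uint8)
cs,_=cv2.findContours(m,0,2);k=max(cs,key=cv2.contourArea)+[340,210]
r=cv2.minAreaRect(k);print("park",r,ray("top",*r[0],.056))
m=((roi[...,2]<60)).astype(np.uint8)
cs,_=cv2.findContours(m,0,2);k=max(cs,key=cv2.contourArea)+[340,210]
r=cv2.minAreaRect(k);print("head",r,ray("top",*r[0],.106))
E
```

```text
(270, 170) [114   6 229]
(300, 140) [110   3 223]
(350, 150) [105   2 225]
(230, 270) [ 45   5 205]
(350, 240) [ 16  43 160]
(363, 225) [  6  16 159]
(363, 233) [11 25 83]
((309.63458251953125, 159.32693481445312), (94.33185577392578, 54.128047943115234), 11.309932708740234) 4291.5
[[ 0.61563611  0.04039942]
 [ 0.77497497  0.01111253]
 [ 0.72144097 -0.26496694]
 [ 0.56272651 -0.2338631 ]] [0.162008   0.28122191 0.16173352]
park ((363.9117431640625, 233.85292053222656), (13.3768892288208, 12.004900932312012), 59.03623962402344) [ 0.44939427 -0.26807278  0.056     ]Traceback (most recent call last):
  File "<stdin>", line 24, in <module>
ValueError: max() iterable argument is empty
```

View pics/dock.png

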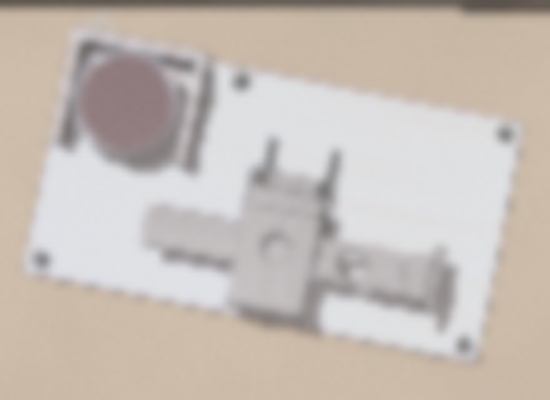

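View pics/pin.png

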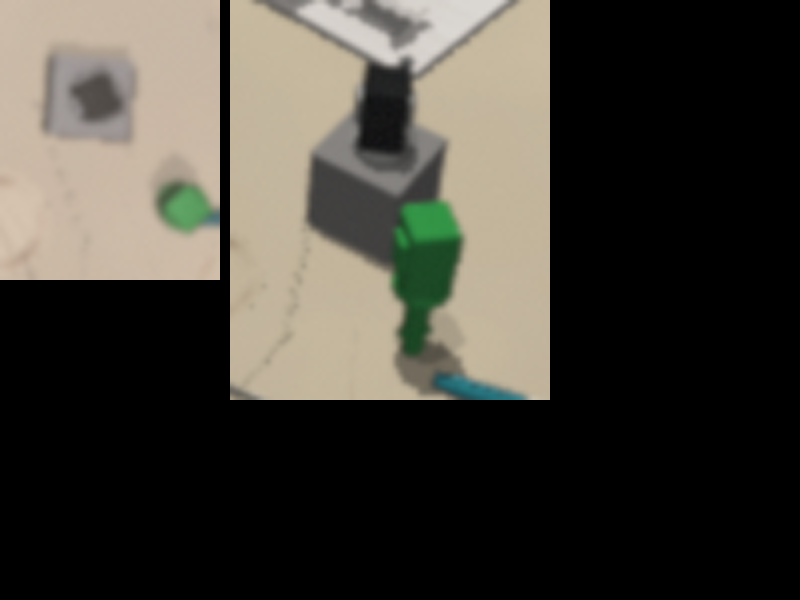

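The crop confirms the pin: the black head in the grey block is at top (364,234), and the green one is the look-alike. The hole's dark ring shows at about top (309.6,171). Next I'll fit the plate edges and zoom in on the lock and pin head.

```bash
python3 - <<'E'
from h import *
ims=np.mean([robot.camera("top").astype(float) for _ in range(4)],axis=0).astype(np.uint8)
sc=np.mean([robot.camera("scene").astype(float) for _ in range(4)],axis=0).astype(np.uint8)
cv2.imwrite("pics/top1.png",ims);cv2.imwrite("pics/scene1.png",sc)
def crop(im,u0,v0,w,h,f): return cv2.resize(im[v0:v0+h,u0:u0+w],None,fx=f,fy=f,interpolation=cv2.INTER_CUBIC)
H=np.zeros((600,800,3),np.uint8)
H[:300,:500]=crop(ims,297,148,50,30,10)   # lock x10
H[:288,510:798]=crop(ims,352,222,24,24,12) # pin top
H[300:600,:400]=crop(sc,310,155,80,60,5)
H[300:588,410:698]=crop(sc,340,205,36,36,8)
cv2.imwrite("pics/zoom.png",H)
# plate edges
c=[(270,127),(359.4,146.4),(350.6,194),(260,176)]
hsv=cv2.cvtColor(ims,cv2.COLOR_BGR2HSV).astype(int)
val=(hsv[...,1]).astype(np.float32)  # saturation: table high, plate low
L=[]
for i in range(4):
    a,b=np.array(c[i],float),np.array(c[(i+1)%4],float);d=(b-a)/np.linalg.norm(b-a);n=np.array([-d[1],d[0]])
    pts=[]
    for s in np.linspace(.12,.88,40):
        if i==0 and s<.4 or i==3 and s>.5: continue
        o=a+s*(b-a);k=np.arange(-6,6.01,.2)
        q=o+k[:,None]*n
        p=cv2.remap(val,q[:,0].astype(np.float32)[None],q[:,1].astype(np.float32)[None],1)[0]
        hi,lo=p[:8].mean(),p[-8:].mean() # outside, inside
        w=np.where(p<(hi+lo)/2)[0]
        if len(w): pts.append(o+k[w[0]]*n)
    pw=np.array([ray("top",*x,.008)[:2] for x in pts],np.float32)
    vx,vy,x0,y0=cv2.fitLine(pw,cv2.DIST_HUBER,0,.01,.01).ravel()
    ang=np.degrees(np.arctan2(vy,vx));L.append((np.array([x0,y0]),np.array([vx,vy])))
    print(i,ang)
def inter(A,B):
    t=np.linalg.solve(np.array([A[1],-B[1]]).T,B[0]-A[0]);return A[0]+t[0]*A[1]
P=np.array([inter(L[i-1],L[i]) for i in range(4)]);print(P)
E=np.linalg.norm(P-np.roll(P,-1,0),axis=1);print(E)
# order: P0=(x+99,y+150) P1=(+99,-125) P2=(-47,-125) P3=(-47,150)
M=np.array([[.099,.150],[.099,-.125],[-.047,-.125],[-.047,.150]])
A=M-M.mean(0);B=P-P.mean(0);yaw=np.arctan2((A[:,0]*B[:,1]-A[:,1]*B[:,0]).sum(),(A*B).sum())
R=np.array([[np.cos(yaw),-np.sin(yaw)],[np.sin(yaw),np.cos(yaw)]]);o=P.mean(0)-R@M.mean(0)
print("yaw",yaw,np.degrees(yaw),"org",o)
h=ray("top",309.6,171,.06)[:2];print("hole seen",h,R.T@(h-o))
print("petri",R.T@(ray("top",280.5,142.5,.045+.008)[:2]-o))
E
```

```text
0 78.92715
1 -11.140079
2 79.36166
3 -11.379097
[[ 0.761709    0.01030144]
 [ 0.7087146  -0.26049212]
 [ 0.5652834  -0.23224783]
 [ 0.6163388   0.03955801]]
[0.27593035 0.14618565 0.27655932 0.14828499]
yaw -0.19102099681286258 -10.944696915758975 org [ 0.63511108 -0.11805637]
hole seen [ 0.62636768 -0.11313996] [-0.00951781  0.00316695]
petri [0.05545075 0.10148985]
```

View pics/zoom.png

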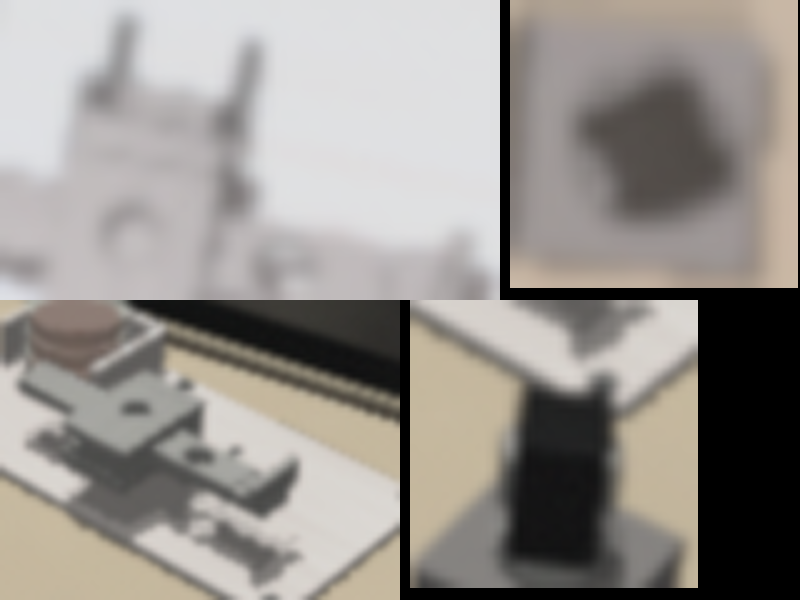

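```bash
python3 - <<'E'
from h import *
t=cv2.imread("pics/top1.png");s=cv2.imread("pics/scene1.png")
def blob(im,u0,v0,w,h,th):
    g=cv2.resize(cv2.cvtColor(im[v0:v0+h,u0:u0+w],cv2.COLOR_BGR2GRAY),None,fx=8,fy=8,interpolation=cv2.INTER_CUBIC)
    m=(g<th).astype(np.uint8);cs,_=cv2.findContours(m,0,2);k=max(cs,key=cv2.contourArea)
    M=cv2.moments(k);c=np.array([M['m10'],M['m01']])/M['m00']/8-.44+[u0,v0]
    return c,cv2.minAreaRect(k),cv2.contourArea(k)/64
ct,r,a=blob(t,352,222,24,24,105);print("top",ct,r,a)
cs,r2,a2=blob(s,345,212,26,26,50);print("scene",cs,r2,a2)
P=[]
for n in("scene","top"):
    c=C[n];P.append(np.array([[c["fx"],0,c["cx"]],[0,c["fy"],c["cy"]],[0,0,1]])@np.hstack([c["R"],np.array(c["t"])[:,None]]))
X=cv2.triangulatePoints(P[0],P[1],cs,ct).ravel();X=X[:3]/X[3];print(X,proj("scene",X),proj("top",X))
print("at .1",ray("top",*ct,.1),"scene .083",ray("scene",*cs,.083))
o=np.array([.63511,-.11806]);y=np.radians(-11);R=np.array([[np.cos(y),-np.sin(y)],[np.sin(y),np.cos(y)]])
for n,u,v in(("top",309.7,170.6),("scene",336.8,176.2)):
    h=ray(n,u,v,.06)[:2];print("hole",n,h,R.T@(h-o))
print("start",o+R@[-.0095,-.135])
E
```

```text
top [363.95801627 233.914833  ] ((98.89434814453125, 99.88847351074219), (85.84745788574219, 80.95394134521484), 63.90457534790039) 93.796875
scene [358.18810898 227.38882025] ((108.68812561035156, 124.11881256103516), (93.13548278808594, 171.04689025878906), 5.710593223571777) 215.375
[ 0.44891336 -0.26379353  0.082632  ] (np.float64(359.03720631527233), np.float64(227.38391993634747)) (np.float64(363.45070877868403), np.float64(234.16718466608557))
at .1 [ 0.44987874 -0.26323123  0.1       ] scene .083 [ 0.44749662 -0.26238964  0.083     ]
hole top [ 0.62751177 -0.11341422] [-0.00834509  0.00311061]
hole scene [ 0.62550856 -0.11137265] [-0.01070104  0.00473244]
start [ 0.60002533 -0.24876698]
```

Emit:
jog_arm(motion=[0,0,-1,0,0,0,1,0,0,-1,0,0,0,1,0,0,-1,0,0,0,1,0,0,-0.5,0,0,0,1], grip_force=20)

```text
time: 1.0
position: [0.1414, 0.6096, 0.3766]
tool_rot: [0.114, 0.994, 0.002, 0.001]
ft_force: [-0.3, 0.0, -0.6]
grip_width: 0.0552
grip_force: 0.0
```

```bash
cat >> h.py <<'E'
from scipy.spatial.transform import Rotation as Ro
def rows(p1,yaw1,N,hand,p0=None,R0=None):
    """print even rows taking the tool from here (or p0,R0) to p1, tool x at yaw1 deg, pointing down"""
    o=robot.get_obs();p=np.array(o["position"] if p0 is None else p0);R=Ro.from_quat(o["tool_rot"]) if R0 is None else R0
    T=Ro.from_euler('z',yaw1,degrees=True)*Ro.from_quat([1,0,0,0])
    p1=np.array(p1);r=[]
    for i in range(N):
        k=1/(N-i);sh=R.inv().apply((p1-p)*k);tv=(R.inv()*T).as_rotvec()*k
        a=[round(float(x),2)+0 for x in [*sh/.04,*np.degrees(tv)/4]]+[hand];r+=a
        p=p+R.apply(np.array(a[:3])*.04);R=R*Ro.from_rotvec(np.radians(np.array(a[3:6])*4))
        if i%12==11 or i==N-1:print(r);r=[]
    return p,R
E
python3 - <<'E'
from h import *
rows([.600,-.249,.377],79,30,1)
E
```

```text
[-0.53, -0.61, 0.0, 0.0, 0.0, 0.73, 1, -0.56, -0.58, 0.0, 0.0, 0.0, 0.73, 1, -0.59, -0.55, 0.0, 0.0, 0.0, 0.73, 1, -0.62, -0.52, 0.0, 0.0, 0.0, 0.73, 1, -0.65, -0.49, 0.0, 0.0, 0.0, 0.73, 1, -0.67, -0.46, 0.0, 0.0, 0.0, 0.73, 1, -0.69, -0.42, 0.0, 0.0, 0.0, 0.73, 1, -0.71, -0.39, 0.0, 0.0, 0.0, 0.73, 1, -0.73, -0.35, 0.0, 0.0, 0.0, 0.73, 1, -0.75, -0.31, 0.0, 0.0, 0.0, 0.73, 1, -0.76, -0.27, 0.0, 0.0, 0.0, 0.73, 1, -0.78, -0.23, 0.0, 0.0, 0.0, 0.73, 1]
[-0.79, -0.19, 0.0, 0.0, 0.0, 0.73, 1, -0.8, -0.15, 0.0, 0.0, 0.0, 0.74, 1, -0.8, -0.11, -0.01, 0.0, 0.0, 0.73, 1, -0.81, -0.07, 0.0, 0.0, 0.0, 0.74, 1, -0.81, -0.03, -0.01, 0.0, 0.0, 0.73, 1, -0.81, 0.01, 0.0, 0.0, 0.0, 0.74, 1, -0.81, 0.05, -0.01, 0.0, 0.0, 0.73, 1, -0.81, 0.1, 0.0, 0.0, -0.01, 0.74, 1, -0.8, 0.14, 0.0, 0.0, -0.01, 0.73, 1, -0.79, 0.18, 0.0, 0.0, 0.0, 0.74, 1, -0.78, 0.22, -0.01, 0.0, -0.01, 0.73, 1, -0.77, 0.26, 0.0, 0.0, 0.0, 0.74, 1]
[-0.76, 0.3, 0.0, 0.01, -0.01, 0.73, 1, -0.74, 0.33, 0.0, 0.0, 0.0, 0.74, 1, -0.72, 0.37, -0.01, 0.01, -0.01, 0.73, 1, -0.7, 0.41, 0.0, 0.0, 0.0, 0.74, 1, -0.68, 0.44, -0.01, 0.01, -0.01, 0.73, 1, -0.66, 0.48, 0.0, 0.0, 0.0, 0.74, 1]
```

Emit:
jog_arm(motion=[-0.53,-0.61,0,0,0,0.73,1,-0.56,-0.58,0,0,0,0.73,1,-0.59,-0.55,0,0,0,0.73,1,-0.62,-0.52,0,0,0,0.73,1,-0.65,-0.49,0,0,0,0.73,1,-0.67,-0.46,0,0,0,0.73,1,-0.69,-0.42,0,0,0,0.73,1,-0.71,-0.39,0,0,0,0.73,1,-0.73,-0.35,0,0,0,0.73,1,-0.75,-0.31,0,0,0,0.73,1,-0.76,-0.27,0,0,0,0.73,1,-0.78,-0.23,0,0,0,0.73,1])

```text
time: 2.5
position: [0.3244, 0.265, 0.3738]
tool_rot: [0.408, 0.913, 0.0, 0.0]
ft_force: [0.1, -0.1, -0.4]
grip_width: 0.0004
grip_force: 0.0
```

Emit:
jog_arm(motion=[-0.79,-0.19,0,0,0,0.73,1,-0.8,-0.15,0,0,0,0.73,1,-0.8,-0.11,0,0,0,0.73,1,-0.81,-0.07,0,0,0,0.73,1,-0.81,-0.03,0,0,0,0.73,1,-0.81,0.01,0,0,0,0.73,1,-0.81,0.05,0,0,0,0.73,1,-0.81,0.1,0,0,0,0.73,1,-0.8,0.14,0,0,0,0.73,1,-0.79,0.18,0,0,0,0.73,1,-0.78,0.22,0,0,0,0.73,1,-0.77,0.26,0,0,0,0.73,1])

```text
time: 4.0
position: [0.5091, -0.078, 0.3737]
tool_rot: [0.664, 0.748, 0.0, 0.0]
ft_force: [0.6, 0.4, -0.4]
grip_width: 0.0002
grip_force: 0.0
```

Emit:
jog_arm(motion=[-0.76,0.3,0,0,0,0.73,1,-0.74,0.33,0,0,0,0.73,1,-0.72,0.37,0,0,0,0.73,1,-0.7,0.41,0,0,0,0.73,1,-0.68,0.44,0,0,0,0.73,1,-0.66,0.48,0,0,0,0.73,1,0,0,0,0,0,0,1,0,0,0,0,0,0,1])

```text
time: 5.0
position: [0.6006, -0.2482, 0.3733]
tool_rot: [0.77, 0.639, -0.0, -0.001]
ft_force: [0.3, 0.5, -0.4]
grip_width: 0.0004
grip_force: 0.0
```

```bash
python3 - <<'E'
from h import *
rows([.600,-.249,.080],79,9,1)
E
```

```text
[0.0, 0.0, 0.81, 0.0, 0.0, 0.01, 1, 0.0, 0.0, 0.82, 0.0, 0.0, 0.01, 1, 0.0, 0.0, 0.81, 0.0, 0.0, 0.01, 1, 0.0, 0.0, 0.82, 0.0, 0.0, 0.01, 1, -0.01, 0.0, 0.81, 0.0, 0.0, 0.01, 1, 0.0, 0.0, 0.82, 0.0, 0.0, 0.01, 1, -0.01, 0.0, 0.81, -0.01, 0.0, 0.01, 1, 0.0, 0.0, 0.82, 0.0, -0.01, 0.01, 1, -0.01, 0.0, 0.81, -0.01, 0.0, 0.01, 1]
```

Emit:
jog_arm(motion=[0,0,0.8,0,0,0,1,0,0,0.8,0,0,0,1,0,0,0.8,0,0,0,1,0,0,0.8,0,0,0,1,0,0,0.8,0,0,0,1,0,0,0.8,0,0,0,1,0,0,0.8,0,0,0,1,0,0,0.8,0,0,0,1,0,0,0.8,0,0,0,1,0,0,0.3,0,0,0,1,0,0,0.2,0,0,0,1,0,0,0,0,0,0,1])

```text
time: 6.5
position: [0.6014, -0.2487, 0.0661]
tool_rot: [0.77, 0.639, 0.0, 0.0]
ft_force: [0.2, -0.4, 0.4]
grip_width: 0.0006
grip_force: 0.0
```

```bash
python3 - <<'E'
from h import *
t=robot.camera("top");s=robot.camera("scene")
H=np.zeros((600,800,3),np.uint8)
H[:320,:560]=cv2.resize(t[140:204,270:382],None,fx=5,fy=5)
H[320:600,:560]=cv2.resize(s[160:216,300:412],None,fx=5,fy=5)
cv2.imwrite("pics/pre.png",H)
E
```

```text
(no output)
```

View pics/pre.png

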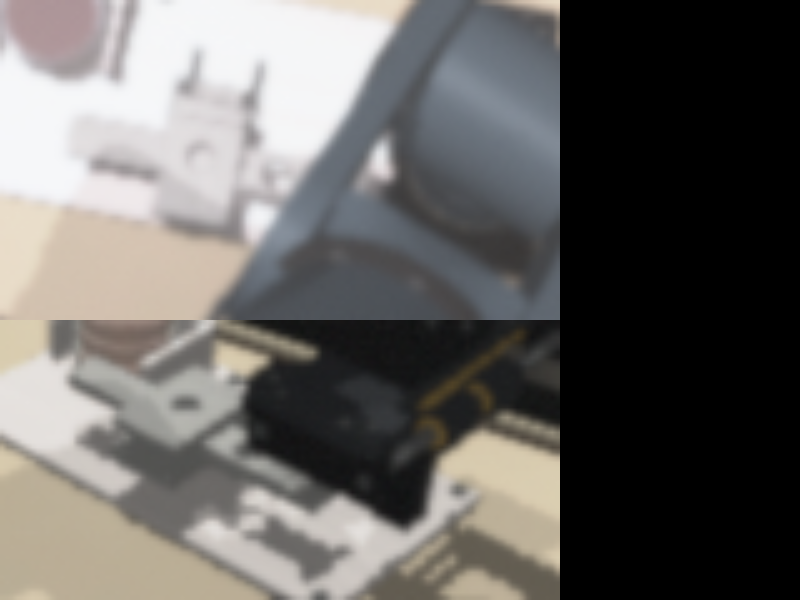

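The gripper hangs on the -y side of the tab with no contact. The lug hole is still visible at about top (310,171). I'll lower the tool and push.

Emit:
jog_arm(motion=[0,0,0.25,0,0,0,1,0.25,0,0,0,0,0,1,0.2,0,0,0,0,0,1,0.1,0,0,0,0,0,1,0.1,0,0,0,0,0,1,0.1,0,0,0,0,0,1])

```text
time: 7.35
position: [0.6068, -0.2191, 0.0557]
tool_rot: [0.77, 0.638, 0.0, 0.0]
ft_force: [0.2, 0.1, 0.0]
grip_width: 0.0004
grip_force: 0.0
```

Emit:
jog_arm(motion=[0.1,0,0,0,0,0,1,0.1,0,0,0,0,0,1,0.1,0,0,0,0,0,1,0.1,0,0,0,0,0,1])

```text
time: 7.85
position: [0.6097, -0.2038, 0.0557]
tool_rot: [0.77, 0.638, -0.0, 0.0]
ft_force: [-1.1, -4.4, 0.6]
grip_width: 0.0006
grip_force: 1.8
```

Emit:
jog_arm(motion=[0.1,0,0,0,0,0,1,0.1,0,0,0,0,0,1,0.1,0,0,0,0,0,1,0.1,0,0,0,0,0,1,0.1,0,0,0,0,0,1,0.1,0,0,0,0,0,1,0.1,0,0,0,0,0,1,0.05,0,0,0,0,0,1])

```text
time: 8.85
position: [0.6154, -0.1743, 0.0557]
tool_rot: [0.769, 0.639, -0.0, 0.001]
ft_force: [-0.6, -7.9, 1.3]
grip_width: 0.0003
grip_force: 3.5
```

Emit:
jog_arm(motion=[0.05,0,0,0,0,0,1,0.05,0,0,0,0,0,1,0.05,0,0,0,0,0,1])

```text
time: 9.22
position: [0.6156, -0.1738, 0.0559]
tool_rot: [0.769, 0.64, -0.003, 0.003]
ft_force: [-5.7, -20.9, 0.1]
grip_width: 0.0005
grip_force: 10.5
```

Emit:
jog_arm(motion=[-0.15,0,0,0,0,0,1,-0.4,0,0,0,0,0,1,-0.5,0,0,0,0,0,-1,0,0,-0.8,0,0,0,-1,0,0,-1,0,0,0,-1,0,0,-1,0,0,0,-1,0,0,0,0,0,0,-1])

```text
time: 10.1
position: [0.6105, -0.2112, 0.1714]
tool_rot: [0.77, 0.638, 0.002, 0.003]
ft_force: [-0.4, -0.4, 0.5]
grip_width: 0.0422
grip_force: 0.0
```

```bash
python3 - <<'E'
from h import *
print(robot.get_obs()["ft_force"])
rows([.449,-.263,.17],26,14,-1)
E
```

```text
[-0.35484473 -0.35634399  0.51043804]
[-0.14, -0.27, 0.0, 0.01, 0.0, 0.95, -1, -0.16, -0.26, 0.0, 0.01, 0.0, 0.95, -1, -0.18, -0.24, 0.0, 0.01, 0.0, 0.95, -1, -0.19, -0.23, 0.0, 0.01, 0.0, 0.95, -1, -0.21, -0.22, 0.0, 0.01, 0.0, 0.95, -1, -0.22, -0.2, 0.0, 0.01, 0.0, 0.95, -1, -0.24, -0.19, 0.0, 0.01, 0.0, 0.95, -1, -0.25, -0.17, 0.0, 0.01, 0.0, 0.95, -1, -0.26, -0.16, 0.0, 0.0, 0.0, 0.95, -1, -0.27, -0.14, 0.0, 0.01, 0.0, 0.96, -1, -0.28, -0.12, 0.01, 0.0, 0.0, 0.95, -1, -0.28, -0.1, 0.0, 0.01, -0.01, 0.96, -1]
[-0.29, -0.08, 0.01, 0.0, 0.0, 0.95, -1, -0.3, -0.07, 0.0, 0.01, -0.01, 0.96, -1]
```

Emit:
jog_arm(motion=[-0.14,-0.27,0,0.01,0,0.95,-1,-0.16,-0.26,0,0.01,0,0.95,-1,-0.18,-0.24,0,0.01,0,0.95,-1,-0.19,-0.23,0,0.01,0,0.95,-1,-0.21,-0.22,0,0.01,0,0.95,-1,-0.22,-0.2,0,0.01,0,0.95,-1,-0.24,-0.19,0,0.01,0,0.95,-1,-0.25,-0.17,0,0.01,0,0.95,-1,-0.26,-0.16,0,0,0,0.95,-1,-0.27,-0.14,0,0.01,0,0.95,-1,-0.28,-0.12,0,0,0,0.95,-1,-0.28,-0.1,0,0,0,0.95,-1])

```text
time: 11.6
position: [0.4689, -0.2537, 0.1667]
tool_rot: [0.957, 0.289, -0.003, -0.004]
ft_force: [-0.3, -0.7, 0.5]
grip_width: 0.0868
grip_force: 0.0
```

Emit:
jog_arm(motion=[-0.29,-0.08,0,0,0,0.95,-1,-0.3,-0.07,0,0,0,0.95,-1,0,0,0,0,0,0,-1,0,0,0,0,0,0,-1])

```text
time: 12.1
position: [0.447, -0.2613, 0.1676]
tool_rot: [0.974, 0.226, -0.002, -0.002]
ft_force: [-0.1, 0.1, -0.2]
grip_width: 0.0866
grip_force: 0.0
```

```bash
python3 - <<'E'
from h import *
rows([.449,-.263,.078],26,6,-1)
t=robot.camera("top");s=robot.camera("scene")
H=np.zeros((600,800,3),np.uint8)
H[:360,:480]=cv2.resize(t[140:212,270:366],None,fx=5,fy=5)
H[:360,490:790]=cv2.resize(s[190:262,330:390],None,fx=5,fy=5)
H[365:600,:480]=cv2.resize(s[160:207,300:396],None,fx=5,fy=5)
cv2.imwrite("pics/overpin.png",H)
E
```

```text
[0.01, 0.01, 0.37, -0.01, 0.01, 0.01, -1, 0.0, 0.01, 0.37, -0.01, 0.01, 0.01, -1, 0.01, 0.01, 0.37, -0.02, 0.01, 0.01, -1, 0.0, 0.01, 0.38, -0.01, 0.01, 0.0, -1, 0.0, 0.01, 0.37, -0.02, 0.01, 0.01, -1, 0.01, 0.02, 0.38, -0.01, 0.0, 0.0, -1]
```

View pics/overpin.png

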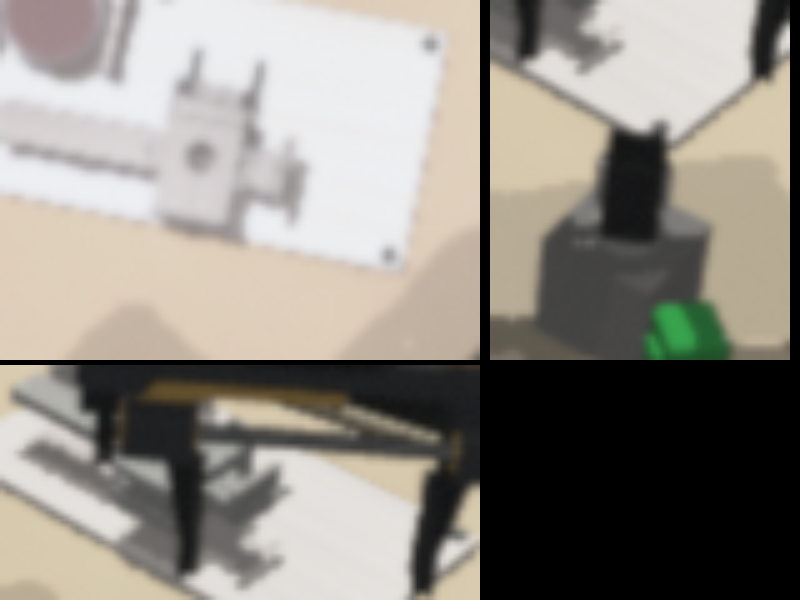

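The bar is shut: the lug hole is now dark through at top (309.8,170.4) and the tab is close to the lug. The fingers straddle the black head along its button axis, so I'll descend and grip.

Emit:
jog_arm(motion=[0.01,0.01,0.37,-0.01,0.01,0.01,-1,0,0.01,0.37,-0.01,0.01,0.01,-1,0.01,0.01,0.37,-0.02,0.01,0.01,-1,0,0.01,0.38,-0.01,0.01,0,-1,0,0.01,0.37,-0.02,0.01,0.01,-1,0.01,0.02,0.38,-0.01,0,0,-1,0,0,0,0,0,0,0,0,0,0,0,0,0,1,0,0,0,0,0,0,1,0,0,0,0,0,0,1,0,0,0,0,0,0,1,0,0,0,0,0,0,1], grip_force=30)

```text
time: 13.7
position: [0.4491, -0.2632, 0.0786]
tool_rot: [0.974, 0.225, 0.0, 0.0]
ft_force: [-0.2, -0.3, -0.5]
grip_width: 0.0349
grip_force: 0.0
```

Emit:
jog_arm(motion=[0,0,0,0,0,0,1,0,0,0,0,0,0,1,0,0,0,0,0,0,1,0,0,0,0,0,0,1])

```text
time: 14.2
position: [0.4491, -0.2631, 0.0786]
tool_rot: [0.974, 0.225, 0.0, 0.0]
ft_force: [-1.2, 0.3, 3.5]
grip_width: 0.0258
grip_force: 29.8
```

```bash
python3 - <<'E'
from h import *
p=np.array(robot.get_obs()["position"])
p2,R=rows(p+[0,0,.1],26,4,1)
rows([.6265,-.1125,.152],26,12,1,p2,R)
E
```

```text
[0.0, 0.0, -0.62, 0.0, 0.0, 0.0, 1, 0.0, 0.0, -0.63, 0.0, 0.0, 0.0, 1, 0.0, 0.0, -0.62, 0.01, 0.0, 0.0, 1, 0.0, 0.0, -0.63, 0.0, 0.0, 0.0, 1]
[0.47, -0.12, 0.06, 0.0, 0.0, 0.0, 1, 0.47, -0.12, 0.05, 0.0, 0.0, 0.0, 1, 0.47, -0.12, 0.06, 0.0, 0.0, 0.0, 1, 0.47, -0.12, 0.05, 0.0, 0.0, 0.0, 1, 0.47, -0.12, 0.06, 0.0, 0.0, 0.0, 1, 0.47, -0.12, 0.05, 0.0, 0.0, 0.0, 1, 0.47, -0.12, 0.06, 0.0, 0.0, 0.0, 1, 0.47, -0.12, 0.05, 0.0, 0.0, 0.0, 1, 0.47, -0.12, 0.06, 0.0, 0.0, 0.0, 1, 0.47, -0.12, 0.05, 0.0, 0.0, 0.0, 1, 0.47, -0.12, 0.06, 0.0, 0.0, 0.0, 1, 0.47, -0.12, 0.05, 0.0, 0.0, 0.0, 1]
```

Emit:
jog_arm(motion=[0,0,-0.3,0,0,0,1,0,0,-0.5,0,0,0,1,0,0,-0.6,0,0,0,1,0,0,-0.6,0,0,0,1,0,0,-0.5,0,0,0,1])

```text
time: 14.82
position: [0.449, -0.2629, 0.1796]
tool_rot: [0.974, 0.225, 0.0, 0.0]
ft_force: [0.1, 0.4, -1.3]
grip_width: 0.0258
grip_force: 29.8
```

Emit:
jog_arm(motion=[0.47,-0.12,0.05,0,0,0,1,0.47,-0.12,0.05,0,0,0,1,0.47,-0.12,0.05,0,0,0,1,0.47,-0.12,0.05,0,0,0,1,0.47,-0.12,0.05,0,0,0,1,0.47,-0.12,0.05,0,0,0,1,0.47,-0.12,0.05,0,0,0,1,0.47,-0.12,0.05,0,0,0,1,0.47,-0.12,0.05,0,0,0,1,0.47,-0.12,0.05,0,0,0,1,0.47,-0.12,0.05,0,0,0,1,0.47,-0.12,0.05,0,0,0,1])

```text
time: 16.32
position: [0.6276, -0.1116, 0.1542]
tool_rot: [0.974, 0.225, -0.0, 0.0]
ft_force: [-0.3, 0.1, -1.4]
grip_width: 0.0256
grip_force: 29.8
```

Emit:
jog_arm(motion=[0,0,0,0,0,0,1,0,0,0,0,0,0,1])

```text
time: 16.58
position: [0.6262, -0.1125, 0.1542]
tool_rot: [0.974, 0.225, -0.0, 0.0]
ft_force: [-0.6, 0.2, -1.8]
grip_width: 0.026
grip_force: 29.8
```

```bash
python3 - <<'E'
from h import *
s=robot.camera("scene");t=robot.camera("top")
H=np.zeros((600,800,3),np.uint8)
H[:600,:640]=cv2.resize(s[130:205,300:380],None,fx=8,fy=8,interpolation=cv2.INTER_CUBIC)
for X in ([.6265,-.1125,.06],[.6265,-.1125,.081]): print(proj("scene",X))
cv2.imwrite("pics/overhole.png",H);print(robot.get_obs()["position"])
E
```

```text
(np.float64(337.3405955875901), np.float64(176.15692410312764))
(np.float64(337.78504652984117), np.float64(169.6841329207099))
[ 0.62602414 -0.11287061  0.15437738]
```

View pics/overhole.png

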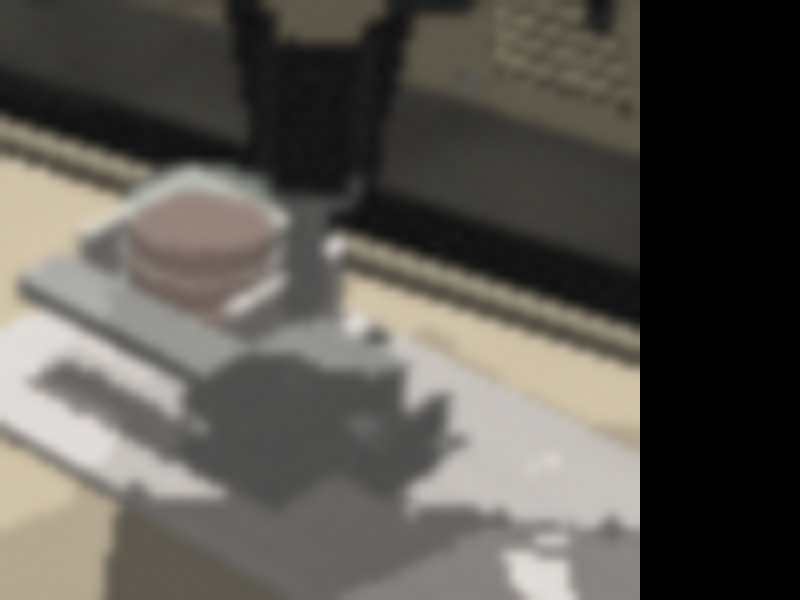

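```bash
python3 - <<'E'
from h import *
s=np.mean([robot.camera("scene").astype(float) for _ in range(3)],axis=0)
g=s.mean(2)
for v in range(152,174): print(v,g[v,328:350].astype(int))
p=robot.get_obs()["position"]
for dz in (0,-.022,-.05,-.07): print(dz,proj("scene",p+[0,0,dz]))
E
```

```text
152 [144 127 113 105  89  68  38  23  21  23  21  22  21  21  24  34  46  36
  23  32  48  54]
153 [168 153 141 134 117  86  52  37  34  31  28  28  25  25  29  45  57  40
  24  28  40  48]
154 [159 161 156 147 134 109  79  64  59  54  53  48  48  47  48  55  57  37
  22  23  27  33]
155 [142 146 146 148 149 139 117  91  77  74  75  74  72  68  64  59  45  26
  19  18  21  22]
156 [135 136 137 140 146 157 158 130  93  80  82  80  76  62  49  41  29  21
  19  20  20  19]
157 [134 135 135 136 138 152 167 156 108  82  82  80  72  49  31  24  19  20
  19  20  20  19]
158 [135 135 135 135 135 138 143 129  95  80  81  81  73  61  61  45  31  25
  21  20  19  18]
159 [134 134 133 132 128 121 115 104  86  80  81  82  89 113 128 102  84  68
  45  30  25  21]
160 [129 127 124 121 110 104 109 106  86  80  81  85 111 158 172 144 134 120
  95  84  69  45]
161 [112 110 107 103  98 106 120 107  84  80  82  85 109 147 144 117 122 131
 131 134 120  95]
162 [100  98  98  98 100 117 126 104  82  80  81  82  92 111 104  84  90 101
 108 123 131 131]
163 [100 100 105 109 111 125 129 116  90  80  81  81  8
[... 566 characters left out ...]
1 111 119 142 179 205 198
 188 186 189 190]
170 [111 108 101  98  98 100 104 110 116 121 122 132 137 138 157 194 211 197
 171 166 180 188]
171 [119 108 100 100 104 111 124 135 140 141 140 144 146 146 156 180 189 166
 129 125 155 181]
172 [143 128 115 110 120 131 140 146 147 148 147 146 145 147 148 155 156 136
 109 110 144 182]
173 [150 141 133 121 127 134 137 141 147 148 148 147 146 146 145 147 146 140
 136 144 163 185]
0 (np.float64(339.53901922669996), np.float64(145.7639716881124))
-0.022 (np.float64(339.0283089296266), np.float64(153.1795520819205))
-0.05 (np.float64(338.39814888085124), np.float64(162.32955851303885))
-0.07 (np.float64(337.9610615653128), np.float64(168.67612357362884))
```

The shaft's centre at about scene (338.3,162) matches the predicted 338.4, so the pin is well centred in the hand. Now I'll feel for the hole.

Emit:
jog_arm(motion=[0,0,0.25,0,0,0,1,0,0,0.2,0,0,0,1,0,0,0.05,0,0,0,1,0,0,0.03,0,0,0,1,0,0,0.03,0,0,0,1,0,0,0.03,0,0,0,1])

```text
time: 17.58
position: [0.6268, -0.1125, 0.1309]
tool_rot: [0.974, 0.225, 0.0, 0.0]
ft_force: [0.4, 0.4, -1.0]
grip_width: 0.0258
grip_force: 29.8
```

Emit:
jog_arm(motion=[0,0,0.03,0,0,0,1,0,0,0.03,0,0,0,1,0,0,0,0,0,0,1])

```text
time: 17.95
position: [0.6266, -0.1124, 0.1283]
tool_rot: [0.974, 0.225, -0.0, 0.0]
ft_force: [0.0, 0.5, -2.0]
grip_width: 0.026
grip_force: 29.8
```

Emit:
jog_arm(motion=[0,0,0.03,0,0,0,1,0,0,0.03,0,0,0,1,0,0,0.03,0,0,0,1])

```text
time: 18.32
position: [0.6266, -0.1124, 0.1247]
tool_rot: [0.974, 0.225, -0.0, 0.0]
ft_force: [-0.6, 0.1, -0.9]
grip_width: 0.0257
grip_force: 29.8
```

Emit:
jog_arm(motion=[0,0,0.03,0,0,0,1,0,0,0.03,0,0,0,1])

```text
time: 18.58
position: [0.6266, -0.1124, 0.1223]
tool_rot: [0.974, 0.225, -0.0, 0.0]
ft_force: [-0.6, 0.6, -1.6]
grip_width: 0.0263
grip_force: 29.8
```

Emit:
jog_arm(motion=[0,0,0.03,0,0,0,1,0,0,0.03,0,0,0,1])

```text
time: 18.82
position: [0.6266, -0.1125, 0.1199]
tool_rot: [0.974, 0.225, -0.0, 0.0]
ft_force: [0.6, -0.5, -2.1]
grip_width: 0.0257
grip_force: 29.8
```

Emit:
jog_arm(motion=[0,0,0.03,0,0,0,1,0,0,0.03,0,0,0,1,0,0,0.03,0,0,0,1,0,0,0.03,0,0,0,1])

```text
time: 19.32
position: [0.6266, -0.1125, 0.1151]
tool_rot: [0.974, 0.225, -0.0, 0.0]
ft_force: [-0.7, -0.3, -1.9]
grip_width: 0.026
grip_force: 29.8
```

Emit:
jog_arm(motion=[0,0,0.03,0,0,0,1,0,0,0.03,0,0,0,1])

```text
time: 19.58
position: [0.6266, -0.1125, 0.1127]
tool_rot: [0.974, 0.225, -0.0, 0.0]
ft_force: [-1.5, -0.1, -1.4]
grip_width: 0.0258
grip_force: 29.8
```

Emit:
jog_arm(motion=[0,0,0.03,0,0,0,1,0,0,0.03,0,0,0,1])

```text
time: 19.82
position: [0.6266, -0.1125, 0.1103]
tool_rot: [0.974, 0.225, -0.0, 0.0]
ft_force: [-0.5, -0.2, -1.1]
grip_width: 0.0262
grip_force: 29.8
```

Emit:
jog_arm(motion=[0,0,0.03,0,0,0,1,0,0,0.03,0,0,0,1,0,0,0.03,0,0,0,1,0,0,0.03,0,0,0,1])

```text
time: 20.32
position: [0.6266, -0.1125, 0.1055]
tool_rot: [0.974, 0.225, -0.0, 0.0]
ft_force: [0.2, 0.7, -0.6]
grip_width: 0.026
grip_force: 29.8
```

Emit:
jog_arm(motion=[0,0,0.03,0,0,0,1,0,0,0.03,0,0,0,1,0,0,0.03,0,0,0,1,0,0,0.03,0,0,0,1])

```text
time: 20.82
position: [0.6266, -0.1125, 0.1007]
tool_rot: [0.974, 0.225, -0.0, 0.0]
ft_force: [-0.1, -0.1, -0.3]
grip_width: 0.0262
grip_force: 29.8
```

Emit:
jog_arm(motion=[0,0,0.03,0,0,0,1,0,0,0.03,0,0,0,1,0,0,0.03,0,0,0,1,0,0,0.03,0,0,0,1])

```text
time: 21.32
position: [0.6266, -0.1125, 0.0959]
tool_rot: [0.974, 0.225, -0.0, 0.0]
ft_force: [0.3, -0.7, -1.0]
grip_width: 0.0257
grip_force: 29.8
```

Emit:
jog_arm(motion=[0,0,0.03,0,0,0,1,0,0,0.03,0,0,0,1,0,0,0.03,0,0,0,1,0,0,0.03,0,0,0,1])

```text
time: 21.82
position: [0.6266, -0.1125, 0.0911]
tool_rot: [0.974, 0.225, -0.0, 0.0]
ft_force: [-0.1, -1.3, -1.0]
grip_width: 0.026
grip_force: 29.8
```

8.5 mm left, with no force so far.

Emit:
jog_arm(motion=[0,0,0.03,0,0,0,1,0,0,0.03,0,0,0,1,0,0,0.03,0,0,0,1,0,0,0.03,0,0,0,1,0,0,0.03,0,0,0,1])

```text
time: 22.45
position: [0.6266, -0.1125, 0.0851]
tool_rot: [0.974, 0.225, -0.0, 0.0]
ft_force: [-2.0, -0.4, -1.0]
grip_width: 0.0261
grip_force: 29.8
```

Emit:
jog_arm(motion=[0,0,0.03,0,0,0,1])

```text
time: 22.58
position: [0.6266, -0.1125, 0.0839]
tool_rot: [0.974, 0.225, -0.0, 0.0]
ft_force: [-1.6, -0.2, -1.8]
grip_width: 0.0258
grip_force: 29.8
```

Emit:
jog_arm(motion=[0,0,0.02,0,0,0,1])

```text
time: 22.7
position: [0.6266, -0.1125, 0.0831]
tool_rot: [0.974, 0.225, -0.0, 0.0]
ft_force: [-1.3, -0.5, 0.2]
grip_width: 0.026
grip_force: 29.8
```

Emit:
jog_arm(motion=[0,0,0.02,0,0,0,1])

```text
time: 22.82
position: [0.6266, -0.1125, 0.0827]
tool_rot: [0.974, 0.225, -0.0, 0.0]
ft_force: [-1.6, -0.2, 4.3]
grip_width: 0.0261
grip_force: 29.8
```

Emit:
jog_arm(motion=[0,0,0.01,0,0,0,1,0,0,0,0,0,0,1])

```text
time: 23.08
position: [0.6266, -0.1125, 0.0826]
tool_rot: [0.974, 0.225, 0.0, 0.0]
ft_force: [-2.3, -0.3, 5.2]
grip_width: 0.0259
grip_force: 29.8
```

Emit:
jog_arm(motion=[0,0,0,0,0,0,-1,0,0,0,0,0,0,-1,0,0,0,0,0,0,-1,0,0,0,0,0,0,-1,0,0,0,0,0,0,-1,0,0,0,0,0,0,-1,0,0,0,0,0,0,-1,0,0,0,0,0,0,-1])

```text
time: 24.08
position: [0.6266, -0.1125, 0.082]
tool_rot: [0.974, 0.225, 0.0, 0.0]
ft_force: [-0.5, 0.2, -0.3]
grip_width: 0.0863
grip_force: 0.0
```

Emit:
jog_arm(motion=[0,0,-0.25,0,0,0,-1,0,0,-0.5,0,0,0,-1,0,0,-0.6,0,0,0,-1,0,0,-0.8,0,0,0,-1,0,0,-0.8,0,0,0,-1,0,0,-0.8,0,0,0,-1,-0.5,0,0,0,0,0,-1,-0.8,0,0,0,0,0,-1,-0.8,0,0,0,0,0,-1,-0.8,0,0,0,0,0,-1,-0.8,0,0,0,0,0,-1,0,0,0,0,0,0,-1])

```text
time: 25.58
position: [0.492, -0.1777, 0.2328]
tool_rot: [0.975, 0.224, -0.0, 0.0]
ft_force: [-0.0, 0.8, 1.1]
grip_width: 0.0872
grip_force: 0.0
```

```bash
python3 - <<'E'
from h import *
s=robot.camera("scene");t=robot.camera("top")
H=np.zeros((600,800,3),np.uint8)
H[:480,:400]=cv2.resize(s[140:200,310:360],None,fx=8,fy=8,interpolation=cv2.INTER_CUBIC)
H[:300,405:705]=cv2.resize(t[150:200,290:340],None,fx=6,fy=6,interpolation=cv2.INTER_CUBIC)
cv2.imwrite("pics/fin.png",H)
print(proj("scene",[.6265,-.1125,.11]))
E
```

```text
(np.float64(338.4175975579225), np.float64(160.47193349042834))
```

View pics/fin.png

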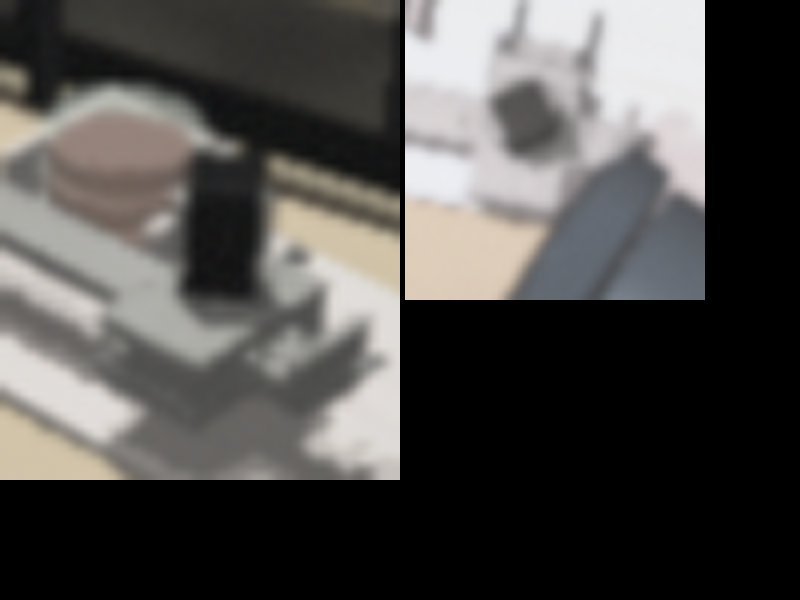

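The pin stands upright with its flange on the lug (head at scene 338,168), the bar is shut and the arm is clear. I'm handing in.

```bash
python3 -c "
from rig import robot
print(robot.hand_in())"
```

```text
the job is handed in; nothing more can be done
None
```

I pushed the bar shut, slid the pin down until its flange lay on the upper lug, and released it. The last picture shows the pin upright and seated. I handed the job in at about 26 s; the verdict was not shown, and I inferred the locked buttons from the seating rather than seeing them.

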